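# Clear the mat and hold out the eared dish

### The job

My tea tin has been left on the cork mat: put it squarely on top of the two stacked tea tins, edges in line. Then pick up the white two-eared dish by one ear with the clementine lying in it, lift it straight clear of the cart and only then give it a quarter turn, so that its ears run along the mat's long side, and finish still holding it, level and still, about 8 cm above the middle of the mat, gripped by the ear on your own side so that the free ear points away from you for me to take. Keep the dish level and the clementine in its middle without touching it, and leave the jar, the egg ring, the caddy and the two lower tins as they are.

Things in the scene. Friction and masses are not known exactly. Their poses are not given: they have to be found in the camera images.
- tin_loose: The loose tea tin: a closed mustard-yellow rectangular tin with slip lid, 76 mm (its x) x 52 mm (its y) x 46 mm high, flat top, 84 to 156 g, loose. Origin at the centre of its underside, z up. It starts upright somewhere on the cork mat, turned at random.
- tin_mid: The red tea tin, same size as the loose one (76 x 52 x 46 mm, long side along its x, origin at the centre of its underside, so its top is 46 mm above that). It stands loose on top of tin_low and is the top of the column at the start, about 92 mm above the cart top.
- tin_low: The dark teal tea tin, same size and axes, standing loose on the cart top to the left or to the right of the mat: the bottom of the column.
- mat: Cork place mat, fixed, 240 mm (its x, the long side) x 170 mm (its y) x 4 mm thick, on the cart top between the column and the dish. Origin at the centre of its underside, on the cart top. Its x axis points away from the robot, to within 0.15 rad.
- dish: White stoneware dish, loose, 220-310 g: round, rim radius 66, 27 high, foot ring radius 38; inside a smooth hollow (curvature radius 110), floor 6 above the underside. Two equal ears along its +x and -x reach 98 from the centre: 30 wide, 11 thick, 15.5 to 26.5 above the underside, upright flat sides, free below. Origin: centre of underside, z up. Stands beside the mat, ears roughly across it. Grip firmly (60 to 90 N).
- ear_a (a point): Middle of the dish's +x ear where it is gripped, 82 mm from the dish's centre, 21 mm above its underside; axes as the dish's.
- ear_b (a point): Middle of the dish's -x ear where it is gripped, 82 mm from the dish's centre, 21 mm above its underside; axes as the dish's.
- clementine: Orange clementine, a ball of 52 mm diameter, about 75 g, lying loose in the middle of the dish. Origin at its centre. It rolls off the middle when the dish tilts or is jerked.
- jar: Bystander: closed glass jar with a steel twist cap, 72 mm diameter, 92 mm high, loose. Origin at the centre of its underside.
- egg_ring: Bystander: yellow silicone egg ring, 90 mm outer diameter, 20 mm high, with a short tab along its +x, lying loose. Origin at the centre of its underside.
- caddy: Bystander: grey plastic utensil caddy, 100 x 100 mm and 130 mm high, two aluminium spoons standing in it up to about 190 mm, loose. Origin at the centre of its underside.
Not all that is in view belongs to the job. Leave any blue or pink look-alike of the tin_loose alone.

How it is judged:
By the outcome, as a careful person would: the job done as asked, in the order asked, and still so for the second after the job is handed in, while the arm keeps its last pose, push and grip.
It also fails if it takes over 58 s, if anything falls off the work surface, if the arm or the gripper's body presses on something with over 40 N, if the wrist force passes 120 N, or if a joint passes its speed limit or range.

### The arm

A 6-joint arm with a two-finger parallel gripper is mounted at the origin on the work surface. World frame = base frame: x ahead of the robot, y to its left, z up, the work surface at z = 0. Lengths are in m, angles in rad, forces in N, time in s.
With the tool pointing down it reaches from about 0.375 to 0.9 m from the base axis. Payload 3.1 kg.
Tool frame: the origin (TCP) lies on the front face of the gripper's body, between the roots of the fingers; the fingertips stand 73 mm ahead of it and the grasp point (between the pads) lies 54 mm ahead of it (manip.tips_ahead is the distance from the TCP to the fingertips, in m); z points along the fingers, y is the line along which they close (so a half turn about z gives the same grasp; the last joint's range is limited). The gripper opens to 85 mm and grips with 20 to 120 N. Pads are 22 mm wide; open, the fingers measure 114 mm over their backs; the gripper's body (76 mm by 85 mm) begins 54 mm behind the grasp point. The pads swing forward as they close: fully open they stand 13 mm farther back than shut.
Start: joints at [1.026, 0.527, 1.433, -0, 1.181, -0.178], TCP at [0.224, 0.584, 0.304] pointing down, gripper open.
Joint ranges: [-3.08, 3.08], [-0.75, 2.2], [0.22, 2.44], [-1.43, 4.57], [0, 2.65], [-2.85, 2.85]. Speed limits (rad/s): [2.79, 2.79, 3.14, 3.14, 3.14, 3.14].

### API

Orientations are given as a unit quaternion [x, y, z, w].
In Python, from station import sense, eyes, workorder, manip gives the robot as it stands.
- The arm moves only by the shell command python3 -m inch 'ROWS' [OPENING] [FORCE]. ROWS is JSON, a list of rows, each an object of numbers: "dx", "dy", "dz": the shift along the tool's x, y, z in cm; "wx", "wy", "wz": the turn, a rotation vector about the tool's x, y, z in degrees. In form: [{"dx": .., "dy": .., "dz": .., "wx": .., "wy": .., "wz": ..}, ...]. A call has 1 to 10 rows; each row shifts and turns the commanded pose from where the row before left it, along the tool's axes as they then stand; what a row does not reach is not made up. A row lasts 1/8 s, in which the tool goes at most 62.5 mm and 10.7 degrees, less where a joint would pass 70% of its speed; a pose out of reach is approached as far as the arm can. A call with a gripper value outside its range is refused whole. OPENING is the opening, from 0 (shut) to 1 (fully open), set as the call begins (- or left out, the last holds). The fingers move at their own pace and stop on an object; FORCE is the grip in N (left out, the last holds). Time passes only in rows, so rows that do not move let the fingers close. It gives the time, the measured TCP pose, the force, the opening and the grip force at its end, in the units of the state.
- sense(): the state, without advancing time (a new reading comes with each control period).
- eyes.snapshot(name): name is "scene" or "top"; returns the picture (420x560x3 uint8, red, green, blue); there is no depth.
- eyes.camera_params(name): a dict with "fx", "fy", "cx", "cy" (pixels), "D" ([k1, k2, p1, p2, k3] as OpenCV has them; the pictures are not rectified), "rvec" (rotation vector, rad) and "tvec" (3), from world to camera coordinates, as OpenCV has them. Camera axes: x right, y down, z forward; pixel columns grow to the right and rows downward; lengths in m; the calibration is good to about 2 mm. A picture is of the moment at which its call begins. camera_params takes no time and is no camera call.
- workorder.sign_off(): hands the job in; it is judged then, once.
The state is a dict: "t": time; "q": joint angles; "qd": joint speeds; "tau": joint torques, N m; "tcp_pos": TCP position; "tool_rot": TCP orientation; "force": force on the tool from outside, world axes, zero at the start; "ft_torque": the same for the moment, N m; "finger_gap": opening from 0.0 (shut) to 1.0 (fully open); "gripper_force": force on a finger pad.
Only numpy, scipy, OpenCV 4.12 (cv2) and the standard library are available. Lean on these libraries where they do the work, as an engineer would, in place of code of your own. Each camera call takes 0.05 s, during which the arm holds its last target. There are 200 camera calls.

## Working session

There is one attempt and no reset: what is moved stays moved. The work goes in short steps, Python scripts to look and compute and a shell command to move; the robot and the scene stay as the last step left them, time stands still between calls to the robot, and variables do not carry over. Pictures are saved under pics/ and viewed, at most 10 in all, crops included, and the job is handed in when it is done.

```bash
ls; mkdir -p pics; python3 - <<'E'
from station import sense, eyes, workorder, manip
import cv2
for n in("scene","top"):
    cv2.imwrite(f"pics/{n}0.png",eyes.snapshot(n)[:,:,::-1]); print(eyes.camera_params(n))
print(sense())
E
```

```text
pics
{'fx': 536.8522130828063, 'fy': 536.8522130828063, 'cx': 285.673592806744, 'cy': 213.9203540760929, 'D': array([-0.11324858,  0.        ,  0.        ,  0.        ,  0.        ]), 'rvec': array([ 1.85752708,  1.41017666, -0.71991387]), 'tvec': array([-0.13940009, -0.25096317,  1.70813747])}
{'fx': 523.048074964496, 'fy': 523.048074964496, 'cx': 282.8309190256661, 'cy': 212.06317220877182, 'D': array([0.02510528, 0.        , 0.        , 0.        , 0.        ]), 'rvec': array([ 2.14893924, -2.16371045,  0.15017443]), 'tvec': array([-0.02271413,  0.54836348,  1.62085323])}
{'t': 0.1, 'q': array([ 1.02650820e+00,  5.28355888e-01,  1.43379564e+00,  1.71606642e-05,
        1.18141735e+00, -1.78507282e-01]), 'qd': array([-0.00116807, -0.00192767, -0.00330648, -0.00034646,  0.00240396,
       -0.00056537]), 'tau': array([ 5.16268374e-04, -4.43307817e+01, -1.78586698e+01, -2.23919965e-04,
        3.82731188e-03,  1.34180784e-06]), 'tcp_pos': array([0.22325057, 0.58321395, 0.30303515]), 'tool_rot': array([ 1.81875666e-01,  9.83321039e-01, -9.21477981e-04, -3.56800929e-04]), 'force': array([ 0.54426926, -0.02976637,  0.69995093]), 'ft_torque': array([0.01681372, 0.01670592, 0.00498597]), 'gripper_force': 0.0, 'finger_gap': 0.9993376181366452}
```

View pics/scene0.png

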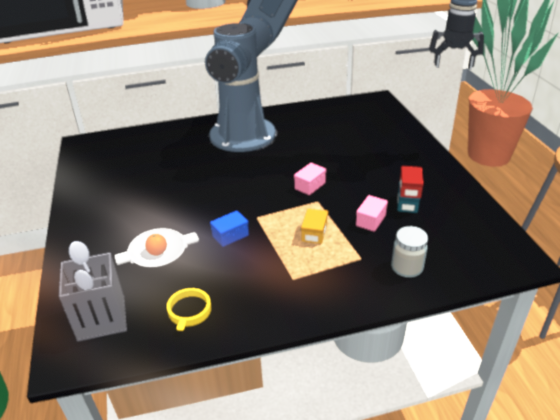

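View pics/top0.png

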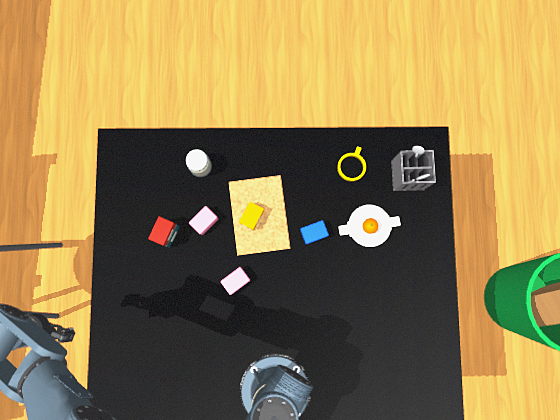

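The top view shows the yellow tin on the mat at about (252,216), the column at (163,232), and the dish at (369,226) with its ears at about (343,230) and (396,222). The pink and blue boxes are decoys. Next I'll measure positions with colour masks.

```bash
cat > h.py <<'E'
import numpy as np, cv2
from station import sense, eyes
from scipy.spatial.transform import Rotation as R
def ray(cam,uv,z):
    p=eyes.camera_params(cam); K=np.array([[p['fx'],0,p['cx']],[0,p['fy'],p['cy']],[0,0,1]])
    Rm=cv2.Rodrigues(p['rvec'])[0]; c=-Rm.T@p['tvec']
    u=cv2.undistortPoints(np.float64(uv).reshape(-1,1,2),K,p['D']).reshape(-1,2)
    d=np.c_[u,np.ones(len(u))]@Rm
    return c+d*((z-c[2])/d[:,2])[:,None]
def proj(cam,P):
    p=eyes.camera_params(cam); K=np.array([[p['fx'],0,p['cx']],[0,p['fy'],p['cy']],[0,0,1]])
    return cv2.projectPoints(np.float64(P).reshape(-1,1,3),p['rvec'],p['tvec'],K,p['D'])[0].reshape(-1,2)
def mask(img,lo,hi,roi):
    h=cv2.cvtColor(img,cv2.COLOR_RGB2HSV); m=cv2.inRange(h,np.array(lo),np.array(hi))
    k=np.zeros_like(m); x0,y0,x1,y1=roi; k[y0:y1,x0:x1]=m[y0:y1,x0:x1]
    n,l,s,_=cv2.connectedComponentsWithStats(k)
    return np.uint8(l==1+np.argmax(s[1:,4]))*255
def rect(cam,m,z):
    """centre, yaw of long side, size of a mask cast on the plane z; from moments of a filled rectangle"""
    ys,xs=np.nonzero(m); P=ray(cam,np.c_[xs,ys],z)[:,:2]; c=P.mean(0); w,v=np.linalg.eigh(np.cov((P-c).T))
    cn=max(cv2.findContours(m,0,1)[0],key=cv2.contourArea).reshape(-1,2)
    (x,y),(a,b),t=cv2.minAreaRect(np.float32(ray(cam,cn,z)[:,:2]*1000))
    return dict(mom=(c*1000).round(1),yaw=round(np.degrees(np.arctan2(v[1,1],v[0,1])),1),sz=np.sqrt(12*w[::-1]).round(4)*1000,minrect=(round(x,1),round(y,1),round(a,1),round(b,1),round(t,1)))
E
python3 - <<'E'
from h import *
t=eyes.snapshot("top"); s=eyes.snapshot("scene")
def crop(i,x0,y0,x1,y1): return cv2.resize(i[y0:y1,x0:x1],(400,300),interpolation=0)
o=np.vstack([np.hstack([crop(t,140,200,220,260),crop(t,220,170,300,260)]),np.hstack([crop(t,330,195,410,255),crop(s,280,160,440,280)])])
cv2.imwrite("pics/c1.png",o[:,:,::-1])
for c,x,y in[(t,163,232),(t,175,238),(t,252,214),(t,258,225),(t,240,240),(s,412,175),(s,412,187),(s,316,218),(s,314,236),(t,369,242),(t,343,230),(t,369,226)]:
    print(x,y,cv2.cvtColor(c[y:y+1,x:x+1],cv2.COLOR_RGB2HSV)[0,0])
E
```

```text
163 232 [  3 188 241]
175 238 [130  96   8]
252 214 [ 28 245 247]
258 225 [ 17 130 228]
240 240 [ 25  99 247]
412 175 [  1 192 226]
412 187 [  2 185 152]
316 218 [ 25 179 254]
314 236 [ 19  52 219]
369 242 [  0   0 247]
343 230 [  0   0 247]
369 226 [ 27 245 248]
```

View pics/c1.png

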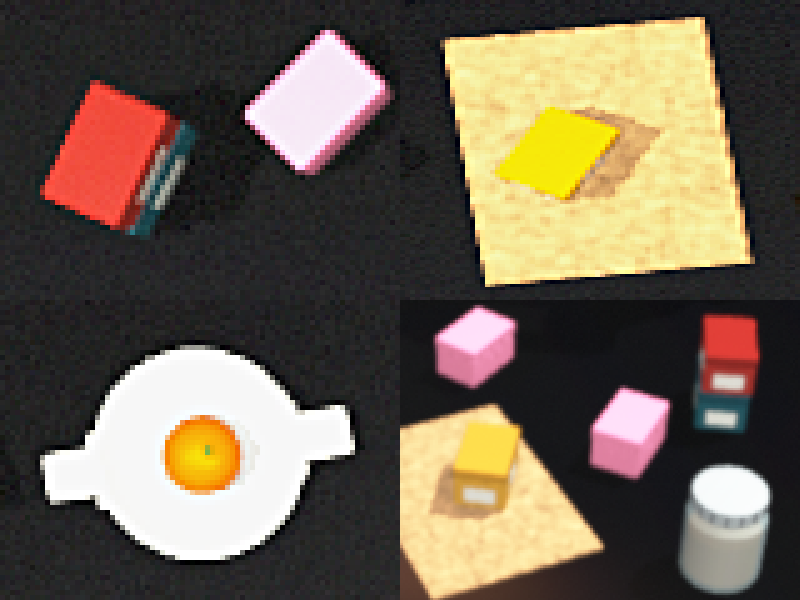

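The crops show a clean red top face, the yellow top face with its shadow to the right, and the dish with ears tilted slightly.

```bash
cat > m.py <<'E'
from h import *
def dish(t,z,roi=(300,150,440,300),ex=True):
    m=mask(t,(0,0,150),(179,70,255),roi)|mask(t,(5,120,120),(28,255,255),roi)
    m=cv2.drawContours(np.zeros_like(m),[max(cv2.findContours(m,0,1)[0],key=cv2.contourArea)],-1,255,-1)
    return m
E
python3 - <<'E'
from m import *
t=eyes.snapshot("top");s=eyes.snapshot("scene")
print("red",rect("top",mask(t,(0,120,190),(12,255,255),(140,200,200,260)),.092))
print("redS",rect("scene",mask(s,(0,120,190),(12,255,255),(390,160,440,220)),.092))
print("yel",rect("top",mask(t,(24,190,200),(34,255,255),(225,190,285,240)),.050))
print("yelS",rect("scene",mask(s,(20,150,235),(34,255,255),(295,200,335,250)),.050))
m=mask(t,(8,50,100),(34,255,255),(215,165,300,265)); m=cv2.morphologyEx(m,3,np.ones((9,9)))
print("mat",rect("top",m,.004))
m=dish(t,.027); print("dish",rect("top",m,.027))
ys,xs=np.nonzero(mask(t,(5,120,120),(28,255,255),(340,200,400,255)));print("clem",ray("top",[[xs.mean(),ys.mean()]],.04),len(xs))
# clementine in the scene view
ys,xs=np.nonzero(mask(s,(3,120,120),(20,255,255),(130,220,180,270)));print("clemS",ray("scene",[[xs.mean(),ys.mean()]],.032))
print("circle", ray("top",[[369,206]],.027))
for j,c in enumerate([(0,0,0)]): pass
from station import manip; print([a for a in dir(manip) if a[0]!='_'])
E
```

```text
red {'mom': array([487. , 346.1]), 'yaw': np.float64(156.5), 'sz': array([75.6, 50.5]), 'minrect': (487.1, 346.2, 50.5, 75.6, 66.4)}
redS {'mom': array([488.4, 345.2]), 'yaw': np.float64(158.5), 'sz': array([73.3, 49.1]), 'minrect': (487.7, 345.3, 49.1, 73.4, 66.4)}
yel {'mom': array([537.5,  74.1]), 'yaw': np.float64(151.9), 'sz': array([73.5, 49.8]), 'minrect': (537.1, 74.2, 49.4, 74.9, 62.0)}
yelS {'mom': array([539. ,  72.8]), 'yaw': np.float64(151.9), 'sz': array([74.2, 50.5]), 'minrect': (537.5, 73.7, 50.8, 76.0, 61.9)}
mat {'mom': array([544. ,  51.1]), 'yaw': np.float64(-172.9), 'sz': array([242.8, 173. ]), 'minrect': (545.2, 51.2, 243.0, 173.0, 7.1)}
dish {'mom': array([ 505.2, -300.4]), 'yaw': np.float64(99.2), 'sz': array([150.1, 110.9]), 'minrect': (504.2, -300.6, 133.9, 176.8, 42.8)}
clem [[ 0.5029648  -0.30075843  0.04      ]] 187
clemS [[ 0.50041016 -0.30387612  0.032     ]]
circle [[ 0.56719816 -0.30178369  0.027     ]]
['PlanningError', 'tips_ahead']
```

```bash
cat > go.py <<'E'
import sys; from h import *
x,y,z,yaw=map(float,sys.argv[1:5]); s=sense()   # TCP mm, yaw of tool y in deg
a=np.radians(yaw); Y=[np.cos(a),np.sin(a),0]; Z=[0,0,-1]; T=np.c_[np.cross(Y,Z),Y,Z]
C=R.from_quat(s['tool_rot']); d=(np.array([x,y,z])/1000-s['tcp_pos'])*100
print("t",round(s['t'],2),"tcp",(s['tcp_pos']*1000).round(1),"d_tool cm",C.inv().apply(d).round(2),"rot deg",(C.inv()*R.from_matrix(T)).as_rotvec(True).round(2),"gap",round(s['finger_gap'],3),"grip",round(s['gripper_force'],1),"F",s['force'].round(1),"tilt z",C.apply([0,0,1]).round(4))
E
python3 go.py 538 74 150 61.9
```

```text
t 0.3 tcp [223.4 583.5 303.6] d_tool cm [-47.6  -36.32  15.38] rot deg [-0.04 -0.    7.14] gap 1.0 grip 0.0 F [ 0.   0.3 -0.6] tilt z [-4.e-04 -6.e-04 -1.e+00]
```

```bash
python3 -m inch '[{"dx":-2,"dy":-1.5},{"dx":-4,"dy":-3.1},{"dx":-4,"dy":-3.1},{"dx":-4,"dy":-3.1},{"dx":-4,"dy":-3.1},{"dx":-4,"dy":-3.1},{"dx":-4,"dy":-3.1},{"dx":-4,"dy":-3.1},{"dx":-4,"dy":-3.1},{"dx":-4,"dy":-3.1}]' && python3 -m inch '[{"dx":-4,"dy":-3.1},{"dx":-3.6,"dy":-2.7},{"dx":-2,"dy":-1.5,"dz":2,"wz":3},{"dz":4,"wz":4.1},{"dz":5},{"dz":4},{}]'; python3 go.py 538 74 82 61.9
```

```text
t 0.3 tcp [223.4 583.5 303.6] d_tool cm [-47.6  -36.31  22.18] rot deg [-0.04 -0.    7.14] gap 1.0 grip 0.0 F [ 0.   0.3 -0.6] tilt z [-4.e-04 -6.e-04 -1.e+00]invalid input at $[0]: expected keys dx, dy, dz, wx, wy, wz
```

```bash
python3 -m inch '[{"dx":-2,"dy":-1.5,"dz":0,"wx":0,"wy":0,"wz":0},{"dx":-4,"dy":-3.1,"dz":0,"wx":0,"wy":0,"wz":0},{"dx":-4,"dy":-3.1,"dz":0,"wx":0,"wy":0,"wz":0},{"dx":-4,"dy":-3.1,"dz":0,"wx":0,"wy":0,"wz":0},{"dx":-4,"dy":-3.1,"dz":0,"wx":0,"wy":0,"wz":0},{"dx":-4,"dy":-3.1,"dz":0,"wx":0,"wy":0,"wz":0},{"dx":-4,"dy":-3.1,"dz":0,"wx":0,"wy":0,"wz":0},{"dx":-4,"dy":-3.1,"dz":0,"wx":0,"wy":0,"wz":0},{"dx":-4,"dy":-3.1,"dz":0,"wx":0,"wy":0,"wz":0},{"dx":-4,"dy":-3.1,"dz":0,"wx":0,"wy":0,"wz":0}]' && python3 -m inch '[{"dx":-4,"dy":-3.1,"dz":0,"wx":0,"wy":0,"wz":0},{"dx":-3.6,"dy":-2.7,"dz":0,"wx":0,"wy":0,"wz":0},{"dx":-2,"dy":-1.5,"dz":2,"wx":0,"wy":0,"wz":3},{"dx":0,"dy":0,"dz":4,"wx":0,"wy":0,"wz":4.1},{"dx":0,"dy":0,"dz":5,"wx":0,"wy":0,"wz":0},{"dx":0,"dy":0,"dz":4,"wx":0,"wy":0,"wz":0},{"dx":0,"dy":0,"dz":0,"wx":0,"wy":0,"wz":0},{"dx":0,"dy":0,"dz":0,"wx":0,"wy":0,"wz":0}]'; python3 go.py 538 74 82 61.9
```

```text
t: 1.55
tcp_pos: [0.474, 0.1717, 0.3041]
tool_rot: [0.182, 0.983, 0.0, 0.0]
force: [1.2, 0.6, 0.1]
finger_gap: 1.002
gripper_force: 0.0
t: 2.55
tcp_pos: [0.5376, 0.0707, 0.155]
tool_rot: [0.242, 0.97, 0.0, 0.001]
force: [-0.5, -0.5, 0.8]
finger_gap: 0.998
gripper_force: 0.0
t 2.55 tcp [537.6  70.7 155. ] d_tool cm [0.14 0.31 7.3 ] rot deg [0.05 0.1  0.05] gap 0.998 grip 0.0 F [-0.5 -0.5  0.8] tilt z [ 2.e-03 -1.e-04 -1.e+00]
```

```bash
python3 -m inch '[{"dx":0.14,"dy":0.3,"dz":2,"wx":0,"wy":0,"wz":0},{"dx":0,"dy":0,"dz":2,"wx":0,"wy":0,"wz":0},{"dx":0,"dy":0,"dz":2,"wx":0,"wy":0,"wz":0},{"dx":0,"dy":0,"dz":1.3,"wx":0,"wy":0,"wz":0},{"dx":0,"dy":0,"dz":0,"wx":0,"wy":0,"wz":0},{"dx":0,"dy":0,"dz":0,"wx":0,"wy":0,"wz":0}]' && python3 -m inch '[{"dx":0,"dy":0,"dz":0,"wx":0,"wy":0,"wz":0},{"dx":0,"dy":0,"dz":0,"wx":0,"wy":0,"wz":0},{"dx":0,"dy":0,"dz":0,"wx":0,"wy":0,"wz":0},{"dx":0,"dy":0,"dz":0,"wx":0,"wy":0,"wz":0},{"dx":0,"dy":0,"dz":0,"wx":0,"wy":0,"wz":0}]' 0.45 40; python3 go.py 538 74 82 61.9
```

```text
t: 3.3
tcp_pos: [0.5376, 0.074, 0.0819]
tool_rot: [0.242, 0.97, 0.0, 0.001]
force: [0.1, 0.3, 0.3]
finger_gap: 0.997
gripper_force: 0.0
t: 3.92
tcp_pos: [0.5373, 0.0739, 0.0816]
tool_rot: [0.242, 0.97, 0.0, 0.001]
force: [0.6, -0.1, 6.5]
finger_gap: 0.605
gripper_force: 43.0
t 3.92 tcp [537.3  73.9  81.6] d_tool cm [-0.06  0.04 -0.04] rot deg [0.03 0.06 0.05] gap 0.605 grip 43.0 F [ 0.6 -0.1  6.5] tilt z [ 1.1e-03 -1.0e-04 -1.0e+00]
```

```bash
python3 -m inch '[{"dx":0,"dy":0,"dz":-1,"wx":0,"wy":0,"wz":0},{"dx":0,"dy":0,"dz":-2.5,"wx":0,"wy":0,"wz":0},{"dx":0,"dy":0,"dz":-3.5,"wx":0,"wy":0,"wz":0},{"dx":0,"dy":0,"dz":-3.5,"wx":0,"wy":0,"wz":0},{"dx":0,"dy":0,"dz":-2.5,"wx":0,"wy":0,"wz":0},{"dx":0,"dy":0,"dz":-1,"wx":0,"wy":0,"wz":0},{"dx":0,"dy":0,"dz":0,"wx":0,"wy":0,"wz":0}]' - 50; python3 go.py 487.4 345.9 220 66.6
```

```text
t: 4.8
tcp_pos: [0.5369, 0.074, 0.2212]
tool_rot: [0.242, 0.97, 0.0, 0.0]
force: [0.3, 0.3, -1.1]
finger_gap: 0.604
gripper_force: 52.6
t 4.8 tcp [536.9  74.  221.2] d_tool cm [17.15 21.67  0.11] rot deg [ 0.01  0.03 -4.66] gap 0.604 grip 52.6 F [ 0.3  0.3 -1.1] tilt z [ 6.e-04 -0.e+00 -1.e+00]
```

```bash
python3 -m inch '[{"dx":1,"dy":1.27,"dz":0,"wx":0,"wy":0,"wz":0},{"dx":2,"dy":2.5,"dz":0,"wx":0,"wy":0,"wz":0},{"dx":2.4,"dy":3,"dz":0,"wx":0,"wy":0,"wz":0},{"dx":2.4,"dy":3,"dz":0,"wx":0,"wy":0,"wz":0},{"dx":2.4,"dy":3,"dz":0,"wx":0,"wy":0,"wz":0},{"dx":2.4,"dy":3,"dz":0,"wx":0,"wy":0,"wz":0},{"dx":2.2,"dy":2.8,"dz":0,"wx":0,"wy":0,"wz":0},{"dx":1.5,"dy":2,"dz":0,"wx":0,"wy":0,"wz":-2.3},{"dx":0.85,"dy":1.1,"dz":0,"wx":0,"wy":0,"wz":-2.3},{"dx":0,"dy":0,"dz":0,"wx":0,"wy":0,"wz":0}]'; python3 -m inch '[{"dx":0,"dy":0,"dz":0,"wx":0,"wy":0,"wz":0},{"dx":0,"dy":0,"dz":0,"wx":0,"wy":0,"wz":0}]'; python3 go.py 487.4 345.9 169.6 66.6
python3 - <<'E'
from m import *
t=eyes.snapshot("top");s=eyes.snapshot("scene")
def crop(i,x0,y0,x1,y1): return cv2.resize(i[y0:y1,x0:x1],(400,300),interpolation=0)
cv2.imwrite("pics/c2.png",np.hstack([crop(t,120,200,200,260),crop(s,370,120,450,180+20)])[:,:,::-1])
E
```

```text
t: 6.05
tcp_pos: [0.486, 0.3465, 0.22]
tool_rot: [0.202, 0.979, -0.001, -0.001]
force: [0.2, 0.0, -1.8]
finger_gap: 0.604
gripper_force: 52.6
t: 6.3
tcp_pos: [0.4872, 0.3448, 0.2208]
tool_rot: [0.204, 0.979, -0.0, -0.0]
force: [0.0, 0.0, -0.4]
finger_gap: 0.603
gripper_force: 52.6
t 6.3 tcp [487.2 344.8 220.8] d_tool cm [0.03 0.11 5.12] rot deg [-0.03 -0.01 -0.15] gap 0.603 grip 52.6 F [ 0.   0.  -0.4] tilt z [-3.e-04 -4.e-04 -1.e+00]
```

View pics/c2.png

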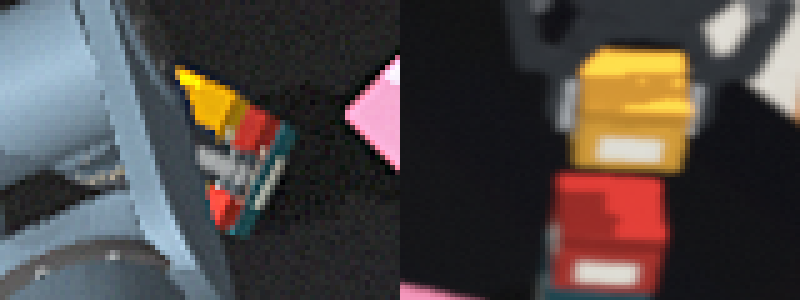

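The scene crop shows the yellow tin level above the red one, with its front bottom edge from about (404,164) to (427,166). I'll check that against the edge predicted from the tool pose.

```bash
python3 - <<'E'
from h import *
def cor(c,yaw,z):
    a=np.radians(yaw);u=np.array([np.cos(a),np.sin(a)]);v=np.array([-u[1],u[0]])
    return [[*(np.array(c)+sx*38*u+sy*26*v)/1000*1,z/1000] for sx in(1,-1) for sy in(1,-1)]
for n,c,yaw,z in[("red0",(487.4,345.9),156.6,92),("yel bottom",(487.2,344.8),156.5,143.2),("yel top",(487.2,344.8),156.5,189.2)]:
    print(n,proj("scene",cor(c,yaw,z)).round(1).tolist())
s=eyes.snapshot("scene")
for nm,lo,hi,roi in[("yel",(14,120,100),(34,255,255),(395,125,440,170)),("red",(0,120,100),(10,255,255),(395,160,440,205))]:
    m=mask(s,lo,hi,roi);m=cv2.morphologyEx(m,3,np.ones((7,7)));ys,xs=np.nonzero(m)
    print(nm,[(y,xs[ys==y].min(),xs[ys==y].max()) for y in range(ys.min(),ys.max()+1,3)],ys.max())
E
```

```text
red0 [[401.2, 165.9], [421.5, 167.2], [401.9, 182.4], [423.2, 183.8]]
yel bottom [[402.9, 148.8], [423.7, 150.1], [403.7, 164.8], [425.4, 166.3]]
yel top [[404.8, 132.7], [426.0, 134.0], [405.7, 148.4], [428.0, 149.8]]
yel [(132, np.int64(410), np.int64(412)), (135, np.int64(407), np.int64(427)), (138, np.int64(406), np.int64(427)), (141, np.int64(406), np.int64(427)), (144, np.int64(406), np.int64(427)), (147, np.int64(406), np.int64(427)), (150, np.int64(406), np.int64(427)), (153, np.int64(406), np.int64(427)), (156, np.int64(405), np.int64(427)), (159, np.int64(404), np.int64(426)), (162, np.int64(404), np.int64(426)), (165, np.int64(411), np.int64(425))] 165
red [(166, np.int64(402), np.int64(417)), (169, np.int64(401), np.int64(422)), (172, np.int64(401), np.int64(422)), (175, np.int64(401), np.int64(422)), (178, np.int64(401), np.int64(422)), (181, np.int64(402), np.int64(423)), (184, np.int64(402), np.int64(422)), (187, np.int64(401), np.int64(421)), (190, np.int64(401), np.int64(421)), (193, np.int64(401), np.int64(421)), (196, np.int64(402), np.int64(420))] 197
```

Prediction and picture agree to within about a pixel, so I'll lower it to contact.

```bash
python3 -m inch '[{"dx":0,"dy":0.1,"dz":1,"wx":0,"wy":0,"wz":-0.2},{"dx":0,"dy":0,"dz":1.5,"wx":0,"wy":0,"wz":0},{"dx":0,"dy":0,"dz":1,"wx":0,"wy":0,"wz":0},{"dx":0,"dy":0,"dz":0.7,"wx":0,"wy":0,"wz":0},{"dx":0,"dy":0,"dz":0.4,"wx":0,"wy":0,"wz":0},{"dx":0,"dy":0,"dz":0.2,"wx":0,"wy":0,"wz":0},{"dx":0,"dy":0,"dz":0,"wx":0,"wy":0,"wz":0},{"dx":0,"dy":0,"dz":0,"wx":0,"wy":0,"wz":0}]'; python3 go.py 487.4 345.9 169.6 66.6
```

```text
t: 7.45
tcp_pos: [0.4876, 0.3468, 0.1733]
tool_rot: [0.202, 0.979, 0.0, 0.0]
force: [-0.6, -0.1, -1.1]
finger_gap: 0.601
gripper_force: 52.6
t 7.45 tcp [487.6 346.8 173.3] d_tool cm [-0.02 -0.09  0.37] rot deg [0.03 0.03 0.14] gap 0.601 grip 52.6 F [-0.6 -0.1 -1.1] tilt z [ 8.e-04  3.e-04 -1.e+00]
```

```bash
python3 -m inch '[{"dx":0,"dy":-0.08,"dz":0.15,"wx":0,"wy":0,"wz":0.1},{"dx":0,"dy":0,"dz":0.15,"wx":0,"wy":0,"wz":0},{"dx":0,"dy":0,"dz":0.05,"wx":0,"wy":0,"wz":0},{"dx":0,"dy":0,"dz":0,"wx":0,"wy":0,"wz":0},{"dx":0,"dy":0,"dz":0,"wx":0,"wy":0,"wz":0}]'; python3 go.py 487.4 345.9 169.6 66.6
```

```text
t: 8.07
tcp_pos: [0.487, 0.3459, 0.1696]
tool_rot: [0.202, 0.979, -0.0, 0.0]
force: [-1.0, -0.4, 1.8]
finger_gap: 0.607
gripper_force: 52.9
t 8.07 tcp [487.  345.9 169.6] d_tool cm [-0.04  0.01  0.  ] rot deg [-0.    0.    0.04] gap 0.607 grip 52.9 F [-1.  -0.4  1.8] tilt z [-0.e+00 -1.e-04 -1.e+00]
```

```bash
python3 -m inch '[{"dx":0,"dy":0,"dz":0.05,"wx":0,"wy":0,"wz":0},{"dx":0,"dy":0,"dz":0,"wx":0,"wy":0,"wz":0}]' - 20; python3 -m inch '[{"dx":0,"dy":0,"dz":0,"wx":0,"wy":0,"wz":0},{"dx":0,"dy":0,"dz":0,"wx":0,"wy":0,"wz":0},{"dx":0,"dy":0,"dz":0,"wx":0,"wy":0,"wz":0},{"dx":0,"dy":0,"dz":0,"wx":0,"wy":0,"wz":0},{"dx":0,"dy":0,"dz":-0.5,"wx":0,"wy":0,"wz":0},{"dx":0,"dy":0,"dz":-1.5,"wx":0,"wy":0,"wz":0},{"dx":0,"dy":0,"dz":-3,"wx":0,"wy":0,"wz":0},{"dx":0,"dy":0,"dz":-4,"wx":0,"wy":0,"wz":0},{"dx":0,"dy":0,"dz":-2,"wx":0,"wy":0,"wz":0}]' 1 20; python3 go.py 491.4 -219.6 280 9.2
```

```text
t: 8.32
tcp_pos: [0.487, 0.3459, 0.1696]
tool_rot: [0.202, 0.979, -0.0, 0.0]
force: [-1.8, -0.9, 5.5]
finger_gap: 0.604
gripper_force: 53.3
t: 9.45
tcp_pos: [0.4879, 0.3464, 0.2826]
tool_rot: [0.202, 0.979, 0.002, 0.002]
force: [0.2, -0.3, 0.4]
finger_gap: 1.005
gripper_force: 0.0
t 9.45 tcp [487.9 346.4 282.6] d_tool cm [-22.76 -51.83   0.14] rot deg [ 0.31  0.07 57.45] gap 1.005 grip 0.0 F [ 0.2 -0.3  0.4] tilt z [ 0.0048  0.0022 -1.    ]
```

```bash
python3 -m inch '[{"dx":-1,"dy":-2.3,"dz":0,"wx":0,"wy":0,"wz":0},{"dx":-2.18,"dy":-4.95,"dz":0,"wx":0,"wy":0,"wz":0},{"dx":-2.18,"dy":-4.95,"dz":0,"wx":0,"wy":0,"wz":0},{"dx":-2.18,"dy":-4.95,"dz":0,"wx":0,"wy":0,"wz":0},{"dx":-2.18,"dy":-4.95,"dz":0,"wx":0,"wy":0,"wz":0},{"dx":-2.18,"dy":-4.95,"dz":0,"wx":0,"wy":0,"wz":0},{"dx":-2.18,"dy":-4.95,"dz":0,"wx":0,"wy":0,"wz":0},{"dx":-2.18,"dy":-4.95,"dz":0,"wx":0,"wy":0,"wz":0},{"dx":-2.18,"dy":-4.95,"dz":0,"wx":0,"wy":0,"wz":0},{"dx":-2.18,"dy":-4.95,"dz":0,"wx":0,"wy":0,"wz":0}]' >/dev/null;  python3 -m inch '[{"dx":-2.18,"dy":-4.95,"dz":0,"wx":0,"wy":0,"wz":0},{"dx":0,"dy":0,"dz":0,"wx":0,"wy":0,"wz":8},{"dx":0,"dy":0,"dz":0,"wx":0,"wy":0,"wz":10},{"dx":0,"dy":0,"dz":0,"wx":0,"wy":0,"wz":10},{"dx":0,"dy":0,"dz":0,"wx":0,"wy":0,"wz":10},{"dx":0,"dy":0,"dz":0,"wx":0,"wy":0,"wz":10},{"dx":0,"dy":0,"dz":0,"wx":0,"wy":0,"wz":9.4},{"dx":0,"dy":0,"dz":0,"wx":0,"wy":0,"wz":0},{"dx":0,"dy":0,"dz":0,"wx":0,"wy":0,"wz":0}]'; python3 go.py 491.4 -219.6 160 9.2
python3 - <<'E'
from m import *
t=eyes.snapshot("top");s=eyes.snapshot("scene")
def crop(i,x0,y0,x1,y1): return cv2.resize(i[y0:y1,x0:x1],(400,300),interpolation=0)
cv2.imwrite("pics/c3.png",np.hstack([crop(t,120,200,200,260),crop(s,370,140,450,200)])[:,:,::-1])
print("yel",rect("top",mask(t,(24,190,200),(34,255,255),(140,200,200,260)),.138))
s_=mask(s,(20,150,235),(34,255,255),(390,130,440,220));print("yelS",rect("scene",s_,.138))
print(ray("top",[[314,232]],.046))
E
```

```text
t: 11.82
tcp_pos: [0.4911, -0.22, 0.2796]
tool_rot: [0.647, 0.763, 0.0, 0.001]
force: [0.5, -0.3, 0.6]
finger_gap: 0.998
gripper_force: 0.0
t 11.82 tcp [ 491.1 -220.   279.6] d_tool cm [ 0.05  0.03 11.96] rot deg [0.04 0.04 0.18] gap 0.998 grip 0.0 F [ 0.5 -0.3  0.6] tilt z [ 8.e-04 -6.e-04 -1.e+00]
yel {'mom': array([487.4, 347.2]), 'yaw': np.float64(156.9), 'sz': array([74.5, 50.1]), 'minrect': (487.6, 347.2, 49.8, 74.2, 66.8)}
yelS {'mom': array([489. , 345.7]), 'yaw': np.float64(156.9), 'sz': array([76.1, 49.9]), 'minrect': (488.3, 345.9, 49.7, 75.8, 66.6)}
[[ 0.48324269 -0.12364336  0.046     ]]
```

View pics/c3.png

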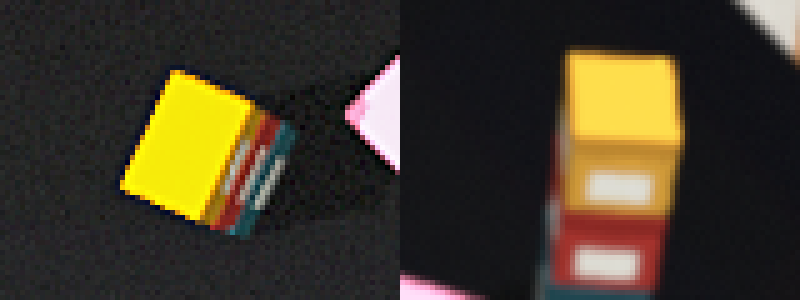

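The stack is aligned to within about 1 mm. Next I'll descend onto the dish's left ear.

```bash
python3 -m inch '[{"dx":0.05,"dy":0.03,"dz":2,"wx":0,"wy":0,"wz":0.18},{"dx":0,"dy":0,"dz":3.5,"wx":0,"wy":0,"wz":0},{"dx":0,"dy":0,"dz":3.5,"wx":0,"wy":0,"wz":0},{"dx":0,"dy":0,"dz":3,"wx":0,"wy":0,"wz":0},{"dx":0,"dy":0,"dz":3,"wx":0,"wy":0,"wz":0},{"dx":0,"dy":0,"dz":2,"wx":0,"wy":0,"wz":0},{"dx":0,"dy":0,"dz":1.5,"wx":0,"wy":0,"wz":0},{"dx":0,"dy":0,"dz":0.7,"wx":0,"wy":0,"wz":0},{"dx":0,"dy":0,"dz":0.5,"wx":0,"wy":0,"wz":0},{"dx":0,"dy":0,"dz":0,"wx":0,"wy":0,"wz":0}]'>/dev/null; python3 -m inch '[{"dx":0,"dy":0,"dz":0,"wx":0,"wy":0,"wz":0},{"dx":0,"dy":0,"dz":0,"wx":0,"wy":0,"wz":0},{"dx":0,"dy":0,"dz":0,"wx":0,"wy":0,"wz":0},{"dx":0,"dy":0,"dz":0,"wx":0,"wy":0,"wz":0}]' 0.48 20;  python3 go.py 491.4 -219.6 78 9.2; python3 - <<'E'
from m import *
t=eyes.snapshot("top");s=eyes.snapshot("scene")
def crop(i,x0,y0,x1,y1): return cv2.resize(i[y0:y1,x0:x1],(400,300),interpolation=0)
cv2.imwrite("pics/c4.png",np.hstack([crop(t,310,190,410,265),crop(s,100,190,260,310)])[:,:,::-1])
E
```

```text
t: 13.68
tcp_pos: [0.4912, -0.2195, 0.082]
tool_rot: [0.649, 0.761, 0.0, 0.0]
force: [-0.4, -0.2, -0.2]
finger_gap: 0.48
gripper_force: 0.0
t 13.68 tcp [ 491.2 -219.5   82. ] d_tool cm [-0.01  0.01  0.4 ] rot deg [ 0.01  0.01 -0.14] gap 0.48 grip 0.0 F [-0.4 -0.2 -0.2] tilt z [ 2.e-04 -1.e-04 -1.e+00]
```

View pics/c4.png

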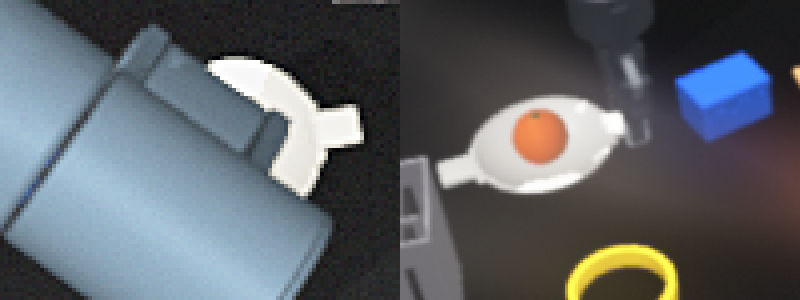

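The fingers straddle the near ear and sit clear of the clementine. I'll lower 4 mm and close.

```bash
python3 -m inch '[{"dx":0,"dy":0,"dz":0.4,"wx":0,"wy":0,"wz":-0.14},{"dx":0,"dy":0,"dz":0,"wx":0,"wy":0,"wz":0},{"dx":0,"dy":0,"dz":0,"wx":0,"wy":0,"wz":0}]' 0.4 20;  python3 -m inch '[{"dx":0,"dy":0,"dz":0,"wx":0,"wy":0,"wz":0},{"dx":0,"dy":0,"dz":0,"wx":0,"wy":0,"wz":0},{"dx":0,"dy":0,"dz":0,"wx":0,"wy":0,"wz":0}]' 0.2 30;  python3 -m inch '[{"dx":0,"dy":0,"dz":0,"wx":0,"wy":0,"wz":0},{"dx":0,"dy":0,"dz":0,"wx":0,"wy":0,"wz":0},{"dx":0,"dy":0,"dz":0,"wx":0,"wy":0,"wz":0}]' 0.2 83; python3 go.py 491.4 -219.6 78 9.2
```

```text
t: 14.15
tcp_pos: [0.4912, -0.2194, 0.0777]
tool_rot: [0.648, 0.762, 0.0, -0.0]
force: [0.5, 0.6, -0.8]
finger_gap: 0.401
gripper_force: 0.3
t: 14.52
tcp_pos: [0.4913, -0.2195, 0.078]
tool_rot: [0.648, 0.762, 0.0, 0.0]
force: [1.0, 1.1, 1.5]
finger_gap: 0.345
gripper_force: 29.6
t: 14.9
tcp_pos: [0.4913, -0.2195, 0.0781]
tool_rot: [0.648, 0.762, 0.0, 0.0]
force: [1.9, 0.8, 2.7]
finger_gap: 0.328
gripper_force: 82.3
t 14.9 tcp [ 491.3 -219.5   78.1] d_tool cm [-0.01  0.    0.01] rot deg [ 0.02  0.01 -0.  ] gap 0.328 grip 82.3 F [1.9 0.8 2.7] tilt z [ 4.e-04 -2.e-04 -1.e+00]
```

```bash
python3 -m inch '[{"dx":0,"dy":0,"dz":-0.1,"wx":0,"wy":0,"wz":0},{"dx":0,"dy":0,"dz":-0.15,"wx":0,"wy":0,"wz":0},{"dx":0,"dy":0,"dz":-0.25,"wx":0,"wy":0,"wz":0},{"dx":0,"dy":0,"dz":-0.4,"wx":0,"wy":0,"wz":0},{"dx":0,"dy":0,"dz":-0.5,"wx":0,"wy":0,"wz":0},{"dx":0,"dy":0,"dz":-0.5,"wx":0,"wy":0,"wz":0},{"dx":0,"dy":0,"dz":-0.4,"wx":0,"wy":0,"wz":0},{"dx":0,"dy":0,"dz":-0.3,"wx":0,"wy":0,"wz":0},{"dx":0,"dy":0,"dz":-0.2,"wx":0,"wy":0,"wz":0},{"dx":0,"dy":0,"dz":0,"wx":0,"wy":0,"wz":0}]'; python3 go.py 491.4 -219.6 162 9.2; python3 - <<'E'
from m import *
print(sense()['ft_torque'])
t=eyes.snapshot("top");s=eyes.snapshot("scene")
def crop(i,x0,y0,x1,y1): return cv2.resize(i[y0:y1,x0:x1],(400,300),interpolation=0)
cv2.imwrite("pics/c5.png",np.hstack([crop(t,310,190,410,265),crop(s,110,190,230,280)])[:,:,::-1])
E
```

```text
t: 16.15
tcp_pos: [0.4912, -0.2195, 0.1061]
tool_rot: [0.648, 0.762, 0.0, 0.0]
force: [0.3, 0.8, -3.3]
finger_gap: 0.332
gripper_force: 81.9
t 16.15 tcp [ 491.2 -219.5  106.1] d_tool cm [-0.01  0.02 -5.59] rot deg [0.01 0.01 0.  ] gap 0.332 grip 81.9 F [ 0.3  0.8 -3.3] tilt z [ 2.e-04 -1.e-04 -1.e+00]
[0.28297354 0.01966424 0.0020454 ]
```

View pics/c5.png

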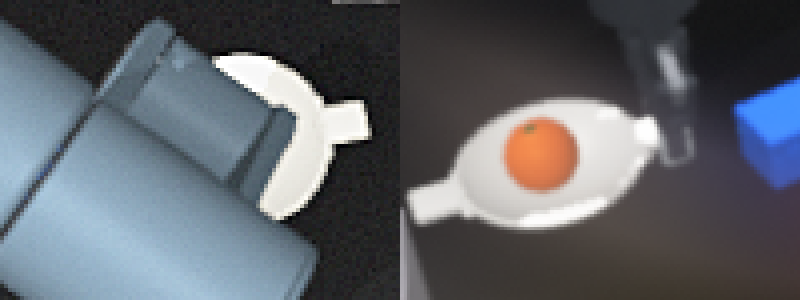

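The dish is lifted 28 mm, and the free ear looks slightly low with the clementine slightly toward it. I'll quantify the tilt against the first picture.

```bash
cat > tilt.py <<'E'
from m import *
def tip(img,roi,cam):
    m=mask(img,(0,0,110),(179,60,255),roi); ys,xs=np.nonzero(m)
    k=(xs<xs.min()+7) if cam=="scene" else (xs>xs.max()-7); return np.array([xs[k].mean(),ys[k].mean()])
def orange(img,roi):
    ys,xs=np.nonzero(mask(img,(3,130,80),(22,255,255),roi));return np.array([xs.mean(),ys.mean()])
E
python3 - <<'E'
from tilt import *
s0=cv2.imread("pics/scene0.png")[:,:,::-1].copy();t0=cv2.imread("pics/top0.png")[:,:,::-1].copy()
s=eyes.snapshot("scene");t=eyes.snapshot("top")
c=np.array([504.5,-300.5]);e=np.array([np.cos(np.radians(-80.8)),np.sin(np.radians(-80.8))])
P=np.array([*(c+96*e),26])/1000
for cam,a,b,r in[("scene",s0,s,(112,215,200,285)),("top",t0,t,(340,195,415,265))]:
    a,b=tip(a,r,cam),tip(b,r,cam); print(cam,"tip",a,b,"shift",b-a)
    for dz in(14,18,22,26,28,30): print(dz,(proj(cam,P+[0,0,dz/1000])-proj(cam,P)).round(2))
r=(130,200,190,275);print("orange",orange(s0,r),orange(s,r),orange(s,r)-orange(s0,r)); C=np.array([.5045,-.3005,.032]);print((proj("scene",C+[0,0,.028-.002])-proj("scene",C)).round(2), "px per mm along -e:",proj("scene",C+np.r_[e*.01,0])-proj("scene",C))
E
```

```text
scene tip [117.45333333 258.33333333] [115.42253521 250.54929577] shift [-2.03079812 -7.78403756]
14 [[-1.33 -4.55]]
18 [[-1.72 -5.86]]
22 [[-2.1  -7.17]]
26 [[-2.49 -8.49]]
28 [[-2.68 -9.16]]
30 [[-2.88 -9.82]]
top tip [396.64615385 221.07692308] [397.82608696 219.95652174] shift [ 1.17993311 -1.12040134]
14 [[ 1.01 -0.51]]
18 [[ 1.3  -0.66]]
22 [[ 1.59 -0.81]]
26 [[ 1.88 -0.96]]
28 [[ 2.03 -1.03]]
30 [[ 2.17 -1.11]]
orange [148.75       245.83333333] [151.68693009 235.97264438] [ 2.93693009 -9.86068896]
[[-1.93 -8.54]] px per mm along -e: [[-4.17958066  1.20796892]]
```

Free ear is about 4–5 mm low, which is about 1.4°. I'll correct that with wy of −1.3° while continuing the straight lift.

```bash
python3 -m inch '[{"dx":0,"dy":0,"dz":-0.15,"wx":0,"wy":-0.2,"wz":0},{"dx":0,"dy":0,"dz":-0.3,"wx":0,"wy":-0.3,"wz":0},{"dx":0,"dy":0,"dz":-0.5,"wx":0,"wy":-0.3,"wz":0},{"dx":0,"dy":0,"dz":-0.6,"wx":0,"wy":-0.3,"wz":0},{"dx":0,"dy":0,"dz":-0.7,"wx":0,"wy":-0.2,"wz":0},{"dx":0,"dy":0,"dz":-0.8,"wx":0,"wy":0,"wz":0},{"dx":0,"dy":0,"dz":-0.8,"wx":0,"wy":0,"wz":0},{"dx":0,"dy":0,"dz":-0.7,"wx":0,"wy":0,"wz":0},{"dx":0,"dy":0,"dz":-0.6,"wx":0,"wy":0,"wz":0},{"dx":0,"dy":0,"dz":-0.4,"wx":0,"wy":0,"wz":0}]'>/dev/null;python3 -m inch '[{"dx":0,"dy":0,"dz":-0.2,"wx":0,"wy":0,"wz":0},{"dx":0,"dy":0,"dz":-0.05,"wx":0,"wy":0,"wz":0},{"dx":0,"dy":0,"dz":0,"wx":0,"wy":0,"wz":0},{"dx":0,"dy":0,"dz":0,"wx":0,"wy":0,"wz":0}]'; python3 go.py 463.1 41 162 9.2
python3 - <<'E'
from tilt import *
s0=cv2.imread("pics/scene0.png")[:,:,::-1].copy()
s=eyes.snapshot("scene")
c=np.array([504.5,-300.5]);e=np.array([np.cos(np.radians(-80.8)),np.sin(np.radians(-80.8))])
P=np.array([*(c+96*e),26])/1000
a,b=tip(s0,(112,215,200,285),"scene"),tip(s,(95,180,200,262),"scene"); print("tip",a,b,"shift",b-a)
for dz in(75,80,83,86,90): print(dz,(proj("scene",P+[0,0,dz/1000])-proj("scene",P)).round(2))
r=(120,190,190,255);o=orange(s,r);print("orange",o,[proj("scene",[*(c+k*e)/1000,.032+.085]).round(1)[0] for k in(-10,0,10)])
E
```

```text
t: 18.1
tcp_pos: [0.4909, -0.2183, 0.1637]
tool_rot: [0.648, 0.761, -0.007, 0.008]
force: [-0.2, -0.7, -4.0]
finger_gap: 0.332
gripper_force: 81.9
t 18.1 tcp [ 490.9 -218.3  163.7] d_tool cm [26.04  1.4  -0.41] rot deg [-0.02  1.28 -0.  ] gap 0.332 grip 81.9 F [-0.2 -0.7 -4. ] tilt z [ 0.0032 -0.0221 -0.9998]
tip [117.45333333 258.33333333] [109.34246575 229.50684932] shift [ -8.11086758 -28.82648402]
75 [[ -7.33 -25.13]]
80 [[ -7.84 -26.87]]
83 [[ -8.14 -27.93]]
86 [[ -8.45 -28.98]]
90 [[ -8.86 -30.39]]
orange [147.18487395 215.25210084] [array([154.8, 214.8]), array([150.4, 216. ]), array([146. , 217.2])]
```

Level again to about 0.3°. Now a gentle move over the mat.

```bash
python3 -m inch '[{"dx":0.2,"dy":0.01,"dz":0,"wx":0,"wy":0,"wz":0},{"dx":0.4,"dy":0.02,"dz":-0.01,"wx":0,"wy":0,"wz":0},{"dx":0.6,"dy":0.03,"dz":-0.01,"wx":0,"wy":0,"wz":0},{"dx":0.8,"dy":0.04,"dz":-0.02,"wx":0,"wy":0,"wz":0},{"dx":1,"dy":0.05,"dz":-0.02,"wx":0,"wy":0,"wz":0},{"dx":1.1,"dy":0.06,"dz":-0.02,"wx":0,"wy":0,"wz":0},{"dx":1.2,"dy":0.06,"dz":-0.02,"wx":0,"wy":0,"wz":0},{"dx":1.2,"dy":0.06,"dz":-0.02,"wx":0,"wy":0,"wz":0},{"dx":1.2,"dy":0.06,"dz":-0.02,"wx":0,"wy":0,"wz":0},{"dx":1.2,"dy":0.06,"dz":-0.02,"wx":0,"wy":0,"wz":0}]'; python3 -m inch '[{"dx":1.2,"dy":0.07,"dz":-0.02,"wx":0,"wy":0,"wz":0},{"dx":1.2,"dy":0.07,"dz":-0.02,"wx":0,"wy":0,"wz":0},{"dx":1.2,"dy":0.07,"dz":-0.02,"wx":0,"wy":0,"wz":0},{"dx":1.2,"dy":0.07,"dz":-0.02,"wx":0,"wy":0,"wz":0},{"dx":1.2,"dy":0.07,"dz":-0.02,"wx":0,"wy":0,"wz":0},{"dx":1.2,"dy":0.07,"dz":-0.02,"wx":0,"wy":0,"wz":0},{"dx":1.2,"dy":0.07,"dz":-0.02,"wx":0,"wy":0,"wz":0},{"dx":1.2,"dy":0.07,"dz":-0.02,"wx":0,"wy":0,"wz":0},{"dx":1.2,"dy":0.07,"dz":-0.02,"wx":0,"wy":0,"wz":0},{"dx":1.2,"dy":0.07,"dz":-0.02,"wx":0,"wy":0,"wz":0}]'>/dev/null; python3 -m inch '[{"dx":1.2,"dy":0.06,"dz":-0.02,"wx":0,"wy":0,"wz":0},{"dx":1.1,"dy":0.06,"dz":-0.02,"wx":0,"wy":0,"wz":0},{"dx":1,"dy":0.05,"dz":-0.02,"wx":0,"wy":0,"wz":0},{"dx":0.8,"dy":0.04,"dz":-0.02,"wx":0,"wy":0,"wz":0},{"dx":0.6,"dy":0.03,"dz":-0.01,"wx":0,"wy":0,"wz":0},{"dx":0.4,"dy":0.02,"dz":0,"wx":0,"wy":0,"wz":0},{"dx":0.2,"dy":0.01,"dz":0,"wx":0,"wy":0,"wz":0},{"dx":0,"dy":0,"dz":0,"wx":0,"wy":0,"wz":0},{"dx":0,"dy":0,"dz":0,"wx":0,"wy":0,"wz":0}]'; python3 go.py 463.1 41 162 97.1; python3 - <<'E'
from m import *
t=eyes.snapshot("top");s=eyes.snapshot("scene")
def crop(i,x0,y0,x1,y1): return cv2.resize(i[y0:y1,x0:x1],(400,300),interpolation=0)
cv2.imwrite("pics/c6.png",np.hstack([crop(t,230,180,330,255),crop(s,190,130,350,250)])[:,:,::-1])
E
```

```text
t: 19.4
tcp_pos: [0.4812, -0.129, 0.1635]
tool_rot: [0.648, 0.762, -0.007, 0.009]
force: [0.4, -0.7, -3.7]
finger_gap: 0.33
gripper_force: 81.9
t: 21.78
tcp_pos: [0.4632, 0.0423, 0.1625]
tool_rot: [0.648, 0.761, -0.007, 0.009]
force: [0.2, 0.4, -3.9]
finger_gap: 0.331
gripper_force: 81.9
t 21.77 tcp [463.2  42.3 162.5] d_tool cm [-0.13 -0.03  0.05] rot deg [ -1.     1.04 -87.91] gap 0.331 grip 81.9 F [ 0.2  0.4 -3.9] tilt z [ 0.0037 -0.0225 -0.9997]
```

View pics/c6.png

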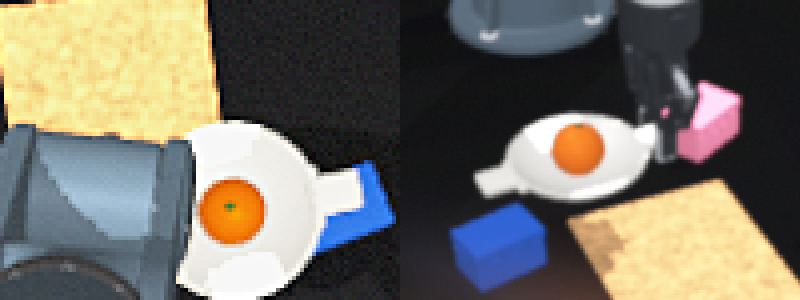

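The dish is level in the air with the clementine near the middle. Now the slow quarter turn about the world vertical.

```bash
python3 -m inch '[{"dx":0,"dy":0,"dz":0,"wx":-0.02,"wy":0,"wz":-1},{"dx":0,"dy":0,"dz":0,"wx":-0.05,"wy":0,"wz":-2},{"dx":0,"dy":0,"dz":0,"wx":-0.07,"wy":0,"wz":-3},{"dx":0,"dy":0,"dz":0,"wx":-0.09,"wy":0,"wz":-4},{"dx":0,"dy":0,"dz":0,"wx":-0.09,"wy":0,"wz":-4},{"dx":0,"dy":0,"dz":0,"wx":-0.09,"wy":0,"wz":-4},{"dx":0,"dy":0,"dz":0,"wx":-0.09,"wy":0,"wz":-4},{"dx":0,"dy":0,"dz":0,"wx":-0.09,"wy":0,"wz":-4},{"dx":0,"dy":0,"dz":0,"wx":-0.09,"wy":0,"wz":-4},{"dx":0,"dy":0,"dz":0,"wx":-0.09,"wy":0,"wz":-4}]'; python3 -m inch '[{"dx":0,"dy":0,"dz":0,"wx":-0.09,"wy":0,"wz":-4},{"dx":0,"dy":0,"dz":0,"wx":-0.09,"wy":0,"wz":-4},{"dx":0,"dy":0,"dz":0,"wx":-0.09,"wy":0,"wz":-4},{"dx":0,"dy":0,"dz":0,"wx":-0.09,"wy":0,"wz":-4},{"dx":0,"dy":0,"dz":0,"wx":-0.09,"wy":0,"wz":-4},{"dx":0,"dy":0,"dz":0,"wx":-0.09,"wy":0,"wz":-4},{"dx":0,"dy":0,"dz":0,"wx":-0.09,"wy":0,"wz":-4},{"dx":0,"dy":0,"dz":0,"wx":-0.09,"wy":0,"wz":-4},{"dx":0,"dy":0,"dz":0,"wx":-0.09,"wy":0,"wz":-4},{"dx":0,"dy":0,"dz":0,"wx":-0.09,"wy":0,"wz":-4}]'>/dev/null; python3 -m inch '[{"dx":0,"dy":0,"dz":0,"wx":-0.09,"wy":0,"wz":-4},{"dx":0,"dy":0,"dz":0,"wx":-0.07,"wy":0,"wz":-3.5},{"dx":0,"dy":0,"dz":0,"wx":-0.06,"wy":0,"wz":-2.7},{"dx":0,"dy":0,"dz":0,"wx":-0.05,"wy":0,"wz":-2},{"dx":0,"dy":0,"dz":0,"wx":-0.03,"wy":0,"wz":-1.2},{"dx":0,"dy":0,"dz":0,"wx":-0.01,"wy":0,"wz":-0.5},{"dx":0,"dy":0,"dz":0,"wx":0,"wy":0,"wz":0},{"dx":0,"dy":0,"dz":0,"wx":0,"wy":0,"wz":0},{"dx":0,"dy":0,"dz":0,"wx":0,"wy":0,"wz":0}]'; python3 go.py 463.1 41 162 97.1; python3 - <<'E'
from m import *
t=eyes.snapshot("top");s=eyes.snapshot("scene")
cv2.imwrite("pics/t7.png",t[:,:,::-1])
def crop(i,x0,y0,x1,y1): return cv2.resize(i[y0:y1,x0:x1],(400,300),interpolation=0)
cv2.imwrite("pics/s7.png",s[:,:,::-1])
cv2.imwrite("pics/c7.png",np.hstack([crop(t,210,160,330,250),crop(s,240,130,400,250)])[:,:,::-1])
E
```

```text
t: 23.12
tcp_pos: [0.4629, 0.0425, 0.1624]
tool_rot: [0.395, 0.918, -0.005, 0.01]
force: [0.5, -0.7, -3.2]
finger_gap: 0.333
gripper_force: 81.9
t: 25.5
tcp_pos: [0.4632, 0.0425, 0.1625]
tool_rot: [-0.062, 0.998, 0.001, 0.011]
force: [-0.4, -0.0, -4.4]
finger_gap: 0.328
gripper_force: 81.8
t 25.5 tcp [463.2  42.5 162.5] d_tool cm [ 0.03 -0.15  0.04] rot deg [-0.01  1.29  0.02] gap 0.328 grip 81.8 F [-0.4 -0.  -4.4] tilt z [ 0.0224  0.0026 -0.9997]
```

View pics/c7.png

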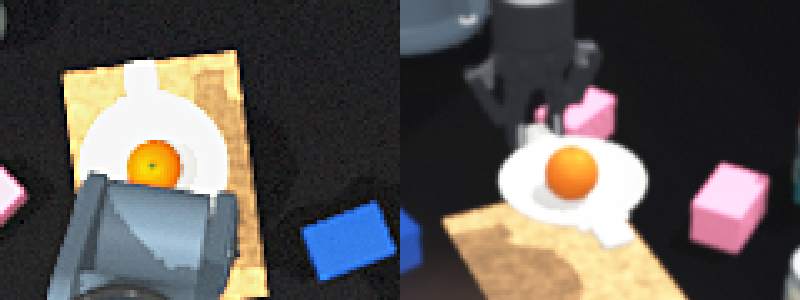

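The free ear points away over the mat and the clementine sits near the middle. Final position and level check:

```bash
python3 - <<'E'
from tilt import *
t=cv2.imread("pics/t7.png")[:,:,::-1].copy();s=cv2.imread("pics/s7.png")[:,:,::-1].copy()
a=np.radians(7.1);e=np.array([np.cos(a),np.sin(a)]);n=np.array([-e[1],e[0]]);c=np.array([545.8,52.7])
mt=mask(t,(0,0,200),(179,40,255),(225,170,290,225)); ms=mask(s,(0,0,185),(179,60,255),(275,170,345,240))
for nm,m in(("top",mt),("scene",ms)):
    ys,xs=np.nonzero(m); 
    if nm=="top": k=ys<ys.min()+6
    else: k=(ys>ys.max()-6)
    print(nm,"end",np.c_[xs,ys][k].mean(0).round(1),"xlim",xs.min(),xs.max(),"ylim",ys.min(),ys.max())
    for tilt in(-2,0,2):
        z=110.5+tilt/57.3*180
        print(tilt,"corners",proj(nm,[[*(c+98*e+s_*15*n)/1000,z/1000] for s_ in(-1,1)]).round(1).tolist(),"bottom corners",proj(nm,[[*(c+98*e+s_*15*n)/1000,(z-11)/1000] for s_ in(-1,1)]).round(1).tolist())
r=orange(s,(285,170,345,220));q=orange(t,(240,190,275,218));print("orange",r,q,proj("scene",[*c/1000,.0845+.032]),ray("top",[[252+0,210]],.1165), proj("top",[*c/1000,.1165]))
ys,xs=np.nonzero(mask(s,(3,130,80),(22,255,255),(285,170,345,220)));print("ball lims",xs.min(),xs.max(),ys.min(),ys.max())
ys,xs=np.nonzero(mask(t,(5,130,80),(28,255,255),(245,198,270,218)));print(xs.min(),xs.max(),ys.min(),ys.max())
E
```

```text
top end [251.6 180.7] xlim 234 277 ylim 178 221
-2 corners [[257.8, 178.0], [248.1, 179.2]] bottom corners [[257.9, 178.7], [248.3, 179.9]]
0 corners [[257.7, 177.6], [247.9, 178.8]] bottom corners [[257.9, 178.3], [248.2, 179.5]]
2 corners [[257.6, 177.2], [247.8, 178.4]] bottom corners [[257.8, 177.9], [248.0, 179.1]]
scene end [325.3 225.8] xlim 279 338 ylim 179 229
-2 corners [[319.3, 230.3], [331.8, 226.8]] bottom corners [[319.2, 234.2], [331.6, 230.7]]
0 corners [[319.3, 228.1], [331.9, 224.6]] bottom corners [[319.2, 232.0], [331.7, 228.5]]
2 corners [[319.3, 225.8], [331.9, 222.3]] bottom corners [[319.3, 229.8], [331.8, 226.3]]
orange [308.04229607 198.88519637] [256.47368421 208.4962406 ] [[307.25290557 199.57692837]] [[0.54441789 0.06700814 0.1165    ]] [[256.74926379 209.51577205]]
ball lims 298 318 189 209
248 263 202 215
```

```bash
python3 - <<'E'
import cv2
for f in("s7","scene0"):
    s=cv2.imread(f"pics/{f}.png"); 
    if f=="s7":
        for x in(319,322,325,328): print(x,s[214:238,x].mean(1).astype(int))
    else: 
        for x in(119,122): print(x,s[250:272,x].mean(1).astype(int))
E
```

```text
319 [254 254 254 255 255 255 255 255 254 251 243 227 216 207 205 209 215 216
 214 209 209 214 217 219]
322 [254 254 255 255 255 255 255 255 255 255 255 255 254 248 230 214 215 219
 219 215 212 212 212 214]
325 [254 254 255 255 255 255 255 255 255 255 255 255 254 247 226 211 208 207
 207 208 210 211 209 209]
328 [254 254 254 253 254 255 255 255 255 255 255 254 249 230 212 206 208 213
 216 214 209 202 198 200]
119 [ 80  80 101 201 253 255 255 255 255 255 255 254 247 221 167 105  80  79
  79  80  81  81]
122 [ 84  97 193 253 255 255 255 255 255 255 254 250 225 173 111  82  79  80
  80  81  81  83]
```

```bash
python3 - <<'E'
import cv2
s=cv2.imread("pics/s7.png");cv2.imwrite("pics/c8.png",cv2.resize(s[165:240,270:350],(800,750)[:1]+(600,),interpolation=0))
E
```

```text
(no output)
```

View pics/c8.png

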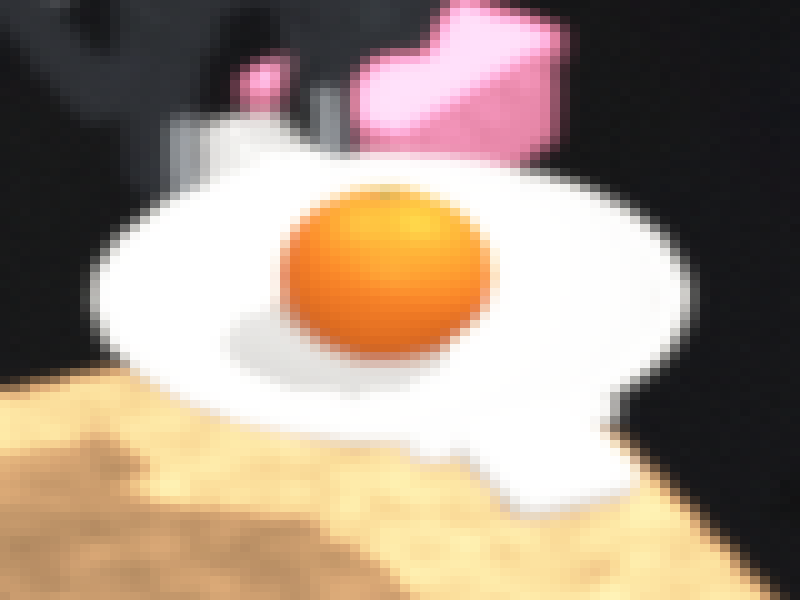

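The dish is level-looking with the ball in the middle. I'll triangulate the ear tip and check the yaw from the top view.

```bash
python3 - <<'E'
from tilt import *
t=cv2.imread("pics/t7.png")[:,:,::-1].copy()
a=np.radians(7.1);e=np.array([np.cos(a),np.sin(a)]);c=np.array([545.8,52.7])
m=mask(t,(0,0,200),(179,60,255),(225,170,290,225))
for y in range(178,194): 
    x=np.nonzero(m[y])[0]; 
    if len(x): print(y,x.min(),x.max(),end=" | ")
mids=[[(np.nonzero(m[y])[0].min()+np.nonzero(m[y])[0].max())/2,y] for y in range(181,186)]
w=ray("top",mids,.1105)[:,:2]*1000; print("\near line lateral off from predicted axis",((w-c)@[-e[1],e[0]]).round(1),"along",((w-c)@e).round(1))
g=np.array([464.4,42.6]); v=w.mean(0)-g; print("yaw from grip",np.degrees(np.arctan2(v[1],v[0])))
th=np.radians(np.arange(0,360,2)); 
for nm in("top","scene"):
    P=proj(nm,np.c_[(c[0]+66*np.cos(th))/1000,(c[1]+66*np.sin(th))/1000,0*th+.1115]);print(nm,"rim pred lims",P.min(0).round(1),P.max(0).round(1))
p,q=[w.mean(0)],0
E
```

```text
178 250 255 | 179 247 256 | 180 247 256 | 181 247 256 | 182 247 256 | 183 247 256 | 184 247 257 | 185 247 257 | 186 247 257 | 187 248 260 | 188 248 262 | 189 245 265 | 190 245 266 | 191 243 268 | 192 242 269 | 193 240 270 | 
ear line lateral off from predicted axis [5.1 5.5 5.9 4.7 5.1] along [90.  86.9 83.8 80.6 77.5]
yaw from grip 8.901890763500672
top rim pred lims [235.  188.2] [278.6 231.5]
scene rim pred lims [278.5 185. ] [336.1 219.2]
```

```bash
python3 -m inch '[{"dx":0.03,"dy":-0.05,"dz":0,"wx":0,"wy":0,"wz":0.3},{"dx":0.03,"dy":-0.08,"dz":0,"wx":0.01,"wy":0,"wz":0.5},{"dx":0.03,"dy":-0.08,"dz":0,"wx":0.01,"wy":0,"wz":0.4},{"dx":0,"dy":-0.06,"dz":0,"wx":0.01,"wy":0,"wz":0.3},{"dx":0,"dy":0,"dz":0,"wx":0,"wy":0,"wz":0},{"dx":0,"dy":0,"dz":0,"wx":0,"wy":0,"wz":0},{"dx":0,"dy":0,"dz":0,"wx":0,"wy":0,"wz":0},{"dx":0,"dy":0,"dz":0,"wx":0,"wy":0,"wz":0}]'
python3 - <<'E'
from tilt import *
t=eyes.snapshot("top");s=eyes.snapshot("scene"); cv2.imwrite("pics/s9.png",s[:,:,::-1])
a=np.radians(7.1);e=np.array([np.cos(a),np.sin(a)]);c=np.array([544.5,51.1])
m=mask(t,(0,0,200),(179,60,255),(225,170,290,225))
mids=[[(np.nonzero(m[y])[0].min()+np.nonzero(m[y])[0].max())/2,y] for y in range(181,186)]
w=ray("top",mids,.1105)[:,:2]*1000; print("ear lateral",((w-c)@[-e[1],e[0]]).round(1))
xs=np.nonzero(m)[1];w=ray("top",[[(xs.min()+xs.max())/2,210]],.1115)[0,:2]*1000;print("centre lateral",(w-c)@[-e[1],e[0]])
# tilt: ear outer corners, same masks at the start and now
th=np.radians(np.arange(0,360,2))
s0=cv2.imread("pics/scene0.png")[:,:,::-1].copy()
def bot(img,roi): 
    ys,xs=np.nonzero(mask(img,(0,0,200),(179,28,255),roi)); return ys.max(), xs[ys==ys.max()].mean(), xs.min(),xs.max(),ys.min()
print("now",bot(s,(275,175,345,245))," start",bot(s0,(105,215,205,285)))
def pred(c,yaw,z):
    f=np.array([np.cos(yaw),np.sin(yaw)]);n=np.array([-f[1],f[0]])
    print("ear top/bot corners",[proj("scene",[[*(c+98*f+k*15*n)/1000,(z+h)/1000] for k in(-1,1)]).round(1).tolist() for h in(26.5,15.5)])
    P=proj("scene",np.c_[(c[0]+66*np.cos(th))/1000,(c[1]+66*np.sin(th))/1000,0*th+(z+27)/1000]);print("rim",P.min(0).round(1),P.max(0).round(1))
pred(c,a,84.4); pred(np.array([504.5,-300.5]),np.radians(-80.8),0)
for x in(118,121): print(np.nonzero(mask(s0,(0,0,200),(179,28,255),(105,215,205,285))[:,x])[0][[0,-1]])
M=mask(s,(0,0,200),(179,28,255),(275,175,345,245))
for x in(316,319,322,325,328,330): print(x,np.nonzero(M[:,x])[0][[0,-1]])
E
python3 go.py 463.1 41 162 97.1
```

```text
t: 26.6
tcp_pos: [0.4626, 0.0398, 0.1624]
tool_rot: [-0.049, 0.999, 0.0, 0.011]
force: [0.7, -0.3, -3.4]
finger_gap: 0.329
gripper_force: 81.9
ear lateral [-1.  -0.6 -0.3  0.1  0.5]
centre lateral 0.9862001306217982
now (np.int64(229), np.float64(319.5), np.int64(278), np.int64(335), np.int64(180))  start (np.int64(266), np.float64(150.5), np.int64(115), np.int64(198), np.int64(228))
ear top/bot corners [[[318.4, 227.7], [331.0, 224.2]], [[318.3, 231.6], [330.8, 228.1]]]
rim [277.7 184.8] [335.3 219. ]
ear top/bot corners [[[114.7, 254.5], [117.0, 262.5]], [[115.7, 258.1], [118.0, 266.1]]]
rim [128.9 228.5] [185.4 265.7]
[254 263]
[253 262]
316 [186 226]
319 [186 229]
322 [188 228]
325 [189 227]
328 [190 227]
330 [192 212]
t 26.7 tcp [462.6  39.8 162.4] d_tool cm [-0.06  0.12  0.04] rot deg [-0.03  1.29 -1.47] gap 0.33 grip 81.9 F [-0.7 -0.3 -3.9] tilt z [ 0.0225  0.002  -0.9997]
```

The dish is centred and level, since the edge bias matches the start picture. One short rest, a last check of the ball, then I hand in.

```bash
python3 -m inch '[{"dx":0,"dy":0,"dz":0,"wx":0,"wy":0,"wz":0},{"dx":0,"dy":0,"dz":0,"wx":0,"wy":0,"wz":0},{"dx":0,"dy":0,"dz":0,"wx":0,"wy":0,"wz":0},{"dx":0,"dy":0,"dz":0,"wx":0,"wy":0,"wz":0},{"dx":0,"dy":0,"dz":0,"wx":0,"wy":0,"wz":0},{"dx":0,"dy":0,"dz":0,"wx":0,"wy":0,"wz":0}]'; python3 - <<'E'
from tilt import *
from station import workorder
for i in range(2): print(orange(eyes.snapshot("scene"),(285,170,345,220)),proj("scene",[.5445,.0511,.1164]))
print(workorder.sign_off())
E
```

```text
t: 27.45
tcp_pos: [0.4626, 0.0397, 0.1624]
tool_rot: [-0.049, 0.999, 0.0, 0.011]
force: [0.2, 0.1, -3.9]
finger_gap: 0.334
gripper_force: 81.9
[305.84848485 199.15757576] [[306.41920925 199.41013203]]
[305.87841945 199.16413374] [[306.41920925 199.41013203]]
the job is handed in; nothing more can be done
None
```

The job is handed in at about 27.5 s of the 58 s: the yellow tin sits squarely on the two stacked tins, within about 1 mm, and the dish is held still and level to within what the camera views can show, about 8 cm above the mat's middle, gripped by the ear on my side with the free ear pointing away and the clementine in its middle.

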